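Count to the third gap and push the fish tin in

ROBOT

A 7-joint arm with a two-finger parallel gripper is mounted at the origin on the work surface. World frame = base frame: x ahead of the robot, y to its left, z up, the work surface at z = 0. Lengths are in m, angles in rad, forces in N, time in s.
With the tool pointing down it reaches from about 0.425 to 0.95 m from the base axis. Payload 4.7 kg.
Tool frame: the origin (TCP) lies midway between the tips of the shut fingers; the grasp point (between the pads) lies 19 mm behind it (ctrl.pinch_z is the distance from the TCP to the grasp point, in m); z points along the fingers, y is the line along which they close (so a half turn about z gives the same grasp; the last joint's range is limited). The gripper opens to 87 mm and grips with 3 to 60 N. Pads are 19 mm wide; open, the fingers measure 117 mm over their backs; the gripper's body (75 mm by 190 mm) begins 51 mm behind the grasp point.
Start: joints at [-1.339, 0.469, -0.049, 1.532, 0.024, 1.141, -0.082], TCP at [0.174, 0.652, 0.223] pointing down, gripper open.
Joint ranges: [-2.59, 2.59], [-0.33, 1.99], [-1.39, 1.29], [0.1, 2.45], [-1.04, 4.18], [0.21, 1.99], [-2.66, 2.66]. Speed limits (rad/s): [2.57, 2.57, 3.14, 3.14, 3.14, 3.14, 3.14].

INTERFACE

Orientations are given as a unit quaternion [w, x, y, z].
In Python, from workcell import observe, viewer, workorder, ctrl gives the robot as it stands.
- The arm moves only by the tool move_arm, never from a script. Its argument "moves" is a list of rows, each an object of numbers: "x", "y", "z": the shift along the tool's x, y, z in m; "rx", "ry", "rz": the turn, a rotation vector about the tool's x, y, z in rad. A call has 1 to 20 rows; each row is the pose to reach, as a shift and turn from the pose commanded when the call began, along the tool's axes at that moment; what a row does not reach only later rows make up. A row lasts 1/8 s, in which the tool goes at most 62.5 mm and 10.7 degrees, less where a joint would pass 70% of its speed; a pose out of reach is approached as far as the arm can. A call with a gripper value outside its range is refused whole. "fingers" is the opening, from -1 (shut) to 1 (fully open), set as the call begins (left out, the last holds). The fingers move at their own pace and stop on an object; "newtons" is the grip in N (left out, the last holds). Time passes only in rows, so rows that repeat a pose let the fingers close. It gives the time, the measured TCP pose, the force, the opening and the grip force at its end, in the units of the state.
- observe(): the state, without advancing time (a new reading comes with each control period).
- viewer.read_camera(name): name is "scene" or "side" or "wrist"; returns the picture (400x640x3 uint8, blue, green, red); there is no depth.
- viewer.camera_params(name): a dict with "intrinsics" (3x3 intrinsics, pixels), "R" (3x3) and "t" (3): a world point X has camera coordinates R X + t; the wrist camera has in their place "hand_eye" (4x4, takes a point from camera to tool coordinates, whose origin is the TCP and whose axes are the flange's). Camera axes: x right, y down, z forward; pixel columns grow to the right and rows downward; lengths in m; the calibration is good to about 2 mm. A picture is of the moment at which its call begins: read the wrist's pose just before it. camera_params takes no time and is no camera call.
- workorder.hand_in(): hands the job in; it is judged then, once.
The state is a dict: "clock": time; "joint_pos": joint angles; "qd": joint speeds; "tau": joint torques, N m; "position": TCP position; "tcp_rot": TCP orientation; "wrist_force": force on the tool from outside, world axes, zero at the start; "wrist_torque": the same for the moment, N m; "width": finger opening in m; "grip_force": force on a finger pad.
Only numpy, scipy, OpenCV 4.12 (cv2) and the standard library are available. Lean on these libraries where they do the work, as an engineer would, in place of code of your own. Each camera call takes 0.05 s, during which the arm holds its last target. There are 200 camera calls.

TASK

Set one fingertip (best with the fingers closed) on the white strip over the gap next to the rack's red end and run it along the top rail, staying on the rail over the divider heads, past the second gap and onto the strip over the third, and go no further. Then push the yellow tin along the counter, without lifting it, lengthwise into that third gap until it is fully home against the back stop, leave it there and move clear. Leave the other tins, the cans, the jar and the tape roll where they are.

Things in the scene. Friction and masses are not known exactly. Their poses are not given: they have to be found in the camera images.
- rack: dark steel divider rack fixed on the counter, open to the robot. Origin: centre of its footprint; x points into the gaps, y left along the rail, z up. Seven dividers 6 mm thick, 44 high, at y = 0, +-62, +-124, +-186 mm, from x = -33 to +44 mm, make six gaps 56 mm wide with the counter as floor. Home against the back stop (face at x = +44), a tin's centre is at x = +2 mm and it sticks out 7 mm in front
- heads: the rack's seven round divider heads in its top rail, over the dividers, between the white strips: rounded bumps 10 mm wide, tops at 49.5 mm, 1.5 mm above the strips, felt by a fingertip sliding along. The rail lies over the gaps at rack x = 0 to 20 mm, underside 37 mm high (heads hang to 29.5 mm; tins pass below). Origin and axes as the rack's
- tag1: white strip let into the top rail over gap 1 from the left (+y); 20 deep (rack x) x 54 long (rack y) x 10 high mm; origin at the centre of its underside, 38 mm above the counter, so its top is at 48 mm; axes as the rack's
- tag2: white strip let into the top rail over gap 2 from the left (+y); 20 deep (rack x) x 54 long (rack y) x 10 high mm; origin at the centre of its underside, 38 mm above the counter, so its top is at 48 mm; axes as the rack's
- tag3: white strip let into the top rail over gap 3 from the left (+y); 20 deep (rack x) x 54 long (rack y) x 10 high mm; origin at the centre of its underside, 38 mm above the counter, so its top is at 48 mm; axes as the rack's
- tag4: white strip let into the top rail over gap 4 from the left (+y); 20 deep (rack x) x 54 long (rack y) x 10 high mm; origin at the centre of its underside, 38 mm above the counter, so its top is at 48 mm; axes as the rack's
- tag5: white strip let into the top rail over gap 5 from the left (+y); 20 deep (rack x) x 54 long (rack y) x 10 high mm; origin at the centre of its underside, 38 mm above the counter, so its top is at 48 mm; axes as the rack's
- tag6: white strip let into the top rail over gap 6 from the left (+y); 20 deep (rack x) x 54 long (rack y) x 10 high mm; origin at the centre of its underside, 38 mm above the counter, so its top is at 48 mm; axes as the rack's
- red_end: red end block of the rack, 50 x 22 x 54 mm high, at one end of the rail (left or right end, varies; rack x = 10 mm, y = +201 or -201 mm): the counting starts at this end. Origin at the centre of its underside
- grey_end: grey end block, the same size, at the other end of the rack
- tin: the yellow flat fish tin that is to be pushed in, lying loose on the counter in front of the rack: 84 mm long (its x), 46 mm wide (its y), 24 mm high, 0.10 to 0.21 kg. Origin at the centre of its underside. Its long axis points roughly into the rack
- tin_a: flat tin like the yellow one (84 x 46 x 24 mm), green, lying in gap 1 from the left; origin at the centre of its underside; leave alone
- tin_b: flat tin like the yellow one (84 x 46 x 24 mm), red, lying in gap 5 from the left; origin at the centre of its underside; leave alone
- tin_c: flat tin like the yellow one (84 x 46 x 24 mm), green, lying in gap 6 from the left; origin at the centre of its underside; leave alone
- can_red: standing can with red label, 66 mm across, 100 mm high; origin at the centre of its underside; leave alone
- can_green: standing can with green label, 66 mm across, 100 mm high; origin at the centre of its underside; leave alone
- jar: standing jar, 64 mm across, 90 mm high; origin at the centre of its underside; leave alone
- tape: blue tape roll lying flat, 90 mm across, 24 mm high; origin at the centre of its underside; leave alone
Not all that is in view belongs to the job. Of the things like the tin, leave any that is blue; of the rest the larger one is meant.

How it is judged:
On the way, in this order (a step that is already met when the one before it is completed fails the run):
1. a fingertip rests on the strip over the first gap from the red end (((y of red_end in the frame of rack above 0 m and contact force between the fingers and tag1 above 0.2 N and not (contact force between the fingers and heads above 0.2 N)) or (y of red_end in the frame of rack below 0 m and contact force between the fingers and tag6 above 0.2 N and not (contact force between the fingers and heads above 0.2 N)))), for 0.1 s.
2. the fingertip slides over the next divider head (contact force between the fingers and heads above 0.2 N), for 0.05 s.
3. the fingertip is on the strip over the second gap (((y of red_end in the frame of rack above 0 m and contact force between the fingers and tag2 above 0.2 N and not (contact force between the fingers and heads above 0.2 N)) or (y of red_end in the frame of rack below 0 m and contact force between the fingers and tag5 above 0.2 N and not (contact force between the fingers and heads above 0.2 N)))), for 0.05 s.
4. the fingertip slides over the next divider head (contact force between the fingers and heads above 0.2 N), for 0.05 s.
5. the fingertip is on the strip over the third gap (((y of red_end in the frame of rack above 0 m and contact force between the fingers and tag3 above 0.2 N and not (contact force between the fingers and heads above 0.2 N)) or (y of red_end in the frame of rack below 0 m and contact force between the fingers and tag4 above 0.2 N and not (contact force between the fingers and heads above 0.2 N)))), for 0.05 s.
6. the yellow tin is home in the third gap (((y of red_end in the frame of rack above 0 m and y of tin in the frame of rack between 0.022 and 0.04 m and x of tin in the frame of rack above -0.005 m) or (y of red_end in the frame of rack below 0 m and y of tin in the frame of rack between -0.04 and -0.022 m and x of tin in the frame of rack above -0.005 m))), for 0.2 s.
At the end, for the whole second after the job is handed in: The yellow tin lies flat and at rest on the counter in the third gap from the red end, within 9 mm of the gap's centre line and within 0.2 rad of its direction, within 7 mm of the back stop; the other seven loose things are within 20 mm of where they stood (((y of red_end in the frame of rack above 0 m and y of tin in the frame of rack between 0.022 and 0.04 m and x of tin in the frame of rack above -0.005 m) or (y of red_end in the frame of rack below 0 m and y of tin in the frame of rack between -0.04 and -0.022 m and x of tin in the frame of rack above -0.005 m)) and height (world z) of tin below 0.006 m and angle between tin's own z axis and vertical below 0.1 rad and angle between the x axis of tin and the x axis of rack, either way round below 0.2 rad and linear speed of tin below 0.01 m/s and distance of each of tin_a, tin_b, tin_c, can_red, can_green, jar, tape from where it was at the start of the episode below 0.02 m); the robot touches nothing.
It fails at once if the yellow tin is lifted or tipped (height (world z) of tin above 0.01 m or angle between tin's own z axis and vertical above 0.3 rad).
It fails at once if a finger touches the strip over the fourth gap from the red end ((y of red_end in the frame of rack above 0 m and contact force between the fingers and tag4 above 0.2 N) or (y of red_end in the frame of rack below 0 m and contact force between the fingers and tag3 above 0.2 N)).
It fails at once if another tin, a can, the jar or the tape roll is pushed more than 20 mm away (distance of any of tin_a, tin_b, tin_c, can_red, can_green, jar, tape from where it was at the start of the episode above 0.02 m).
It also fails if it takes over 69 s, if anything falls off the work surface, if the arm or the gripper's body presses on something with over 40 N, if the wrist force passes 120 N, or if a joint passes its speed limit or range.

## Working session

There is one attempt and no reset: what is moved stays moved. The work goes in short steps, Python scripts to look and compute and a tool call to move; the robot and the scene stay as the last step left them, time stands still between calls to the robot, and variables do not carry over. Pictures are saved under pics/ and viewed, at most 10 in all, crops included, and the job is handed in when it is done.

Besides the shell and the picture viewer there is one more tool, called after ">>>" by a JSON object that holds its "name" and its "arguments", one argument or row to a line. move_arm: Moves the arm, as the interface text tells. Its arguments: {"type":"object","properties":{"moves":{"type":"array","items":{"type":"object","properties":{"x":{"type":"number"},"y":{"type":"number"},"z":{"type":"number"},"rx":{"type":"number"},"ry":{"type":"number"},"rz":{"type":"number"}}}},"fingers":{"type":"number"},"newtons":{"type":"number"}},"required":["moves"]}

```bash
mkdir -p pics; ls
python3 - <<'E'
from workcell import observe, viewer, workorder, ctrl
import cv2, numpy as np
s=observe(); print(s)
for n in ("scene","side"):
    im=viewer.read_camera(n); cv2.imwrite(f"pics/{n}0.png",im)
    p=viewer.camera_params(n); print(n,{k:np.round(v,4).tolist() for k,v in p.items()})
print(np.round(viewer.camera_params("wrist")["hand_eye"],4).tolist())
E
```

```text
pics
{'clock': 0.0, 'joint_pos': array([-1.33891976,  0.46946218, -0.0485802 ,  1.53368184,  0.02407755,
        1.14098832, -0.08229302]), 'qd': array([ 0.00118615,  0.00174875,  0.00034806, -0.00035694, -0.00183649,
        0.00133533,  0.00100111]), 'tau': array([-4.71138640e-05, -5.07971191e+01, -8.07966362e-02, -2.36154413e+01,
       -6.13034586e-02,  3.76892416e-02,  1.72113637e-04]), 'position': array([0.17387516, 0.65160698, 0.22149051]), 'tcp_rot': array([-9.86378645e-05,  1.30011240e-01,  9.91512038e-01, -9.72553238e-04]), 'wrist_force': array([0.54639056, 0.1874041 , 0.04434222]), 'wrist_torque': array([-0.00268501,  0.02287337, -0.05891624]), 'grip_force': 0.0, 'width': 0.0870843683461261}
scene {'intrinsics': [[382.7249, 0.0, 322.4352], [0.0, 382.7249, 201.0199], [0.0, 0.0, 1.0]], 'R': [[-0.2918, 0.9565, -0.0009], [0.7369, 0.2242, -0.6377], [-0.6098, -0.1868, -0.7703]], 't': [0.1665, -0.3436, 1.353]}
side {'intrinsics': [[499.3363, 0.0, 312.8226], [0.0, 499.3363, 199.6087], [0.0, 0.0, 1.0]], 'R': [[0.7388, -0.6737, 0.0186], [-0.4268, -0.4891, -0.7607], [0.5216, 0.5541, -0.6488]], 't': [-0.4036, 0.2614, 0.9673]}
[[-0.0004, -0.962, -0.273, 0.0744], [1.0, -0.0004, 0.0001, 0.0003], [-0.0002, -0.273, 0.962, -0.1634], [0.0, 0.0, 0.0, 1.0]]
```

View pics/scene0.png

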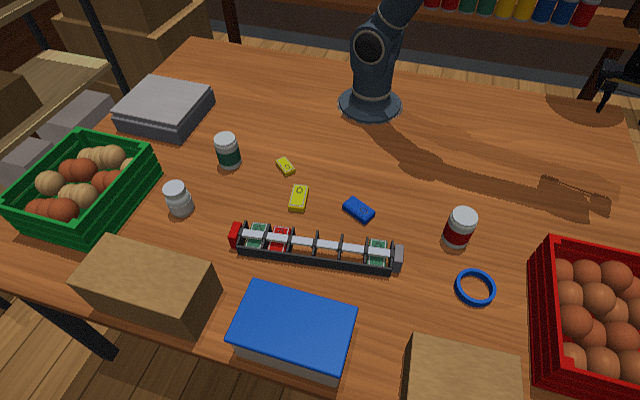

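View pics/side0.png

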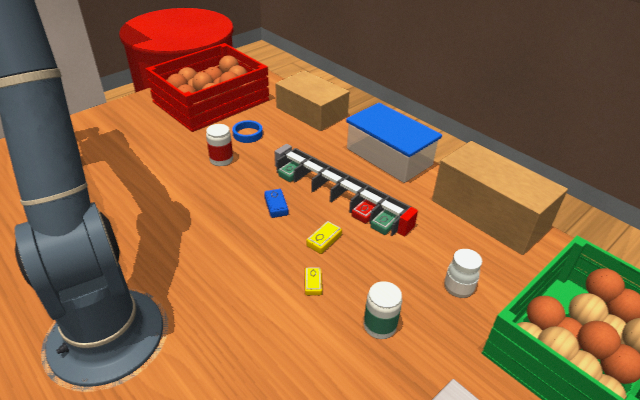

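The red end is at scene (234,235), which is the robot's right (rack −y). The third gap from it is therefore gap 4 from the left. The larger yellow tin, the one to push, is at scene (299,198) and side (324,237). The smaller yellow tin at scene (285,166) and the blue one are decoys.

```bash
cat > h.py <<'E'
import cv2, numpy as np
from scipy.spatial.transform import Rotation as Ro
from workcell import observe, viewer, workorder, ctrl
def cam(n, s=None):
    p=viewer.camera_params(n); K=p["intrinsics"]
    if n!="wrist": return K,p["R"],p["t"]
    w,x,y,z=s["tcp_rot"]; T=np.eye(4); T[:3,:3]=Ro.from_quat([x,y,z,w]).as_matrix(); T[:3,3]=s["position"]
    T=np.linalg.inv(T@p["hand_eye"]); return K,T[:3,:3],T[:3,3]
def plane(c,px,z):
    K,R,t=c; px=np.atleast_2d(px).astype(float)
    d=np.c_[px,np.ones(len(px))]@np.linalg.inv(K).T@R; o=-R.T@t
    return o+d*((z-o[2])/d[:,2])[:,None]
def proj(c,X):
    K,R,t=c; q=(np.atleast_2d(X)@R.T+t)@K.T; return q[:,:2]/q[:,2:]
def blobs(im,lo,hi,amin=20):
    m=cv2.inRange(cv2.cvtColor(im,cv2.COLOR_BGR2HSV),lo,hi)
    cs,_=cv2.findContours(m,cv2.RETR_EXTERNAL,cv2.CHAIN_APPROX_NONE)
    return [c[:,0] for c in cs if cv2.contourArea(c)>amin]
E
python3 - <<'E'
from h import *
for n in ("scene","side"):
    im=cv2.imread(f"pics/{n}0.png"); c=cam(n)
    for nm,lo,hi,z in (("yel",(22,120,80),(35,255,255),.024),("blue",(100,120,40),(125,255,255),.024),("white",(0,0,140),(180,60,255),.048),("red",(0,180,60),(6,255,255),.054)):
        for b in blobs(im,lo,hi):
            m=b.mean(0)
            if not(190<m[0]<480 and 120<m[1]<300): continue
            P=plane(c,b,z)[:,:2].astype(np.float32); (cx,cy),wh,a=cv2.minAreaRect(P)
            print(n,nm,m.round().astype(int),np.round([cx,cy],3),np.round(wh,3),round(a))
E
```

```text
scene yel [301 202] [ 0.501 -0.091] [0.096 0.045] 10
scene yel [298 195] [ 0.49  -0.095] [0.07  0.031] 9
scene yel [285 166] [ 0.397 -0.167] [0.077 0.036] 48
scene blue [475 287] [0.636 0.384] [0.088 0.098] 73
scene blue [358 210] [0.494 0.076] [0.089 0.054] 63
scene white [353 247] [0.629 0.093] [0.021 0.051] 7
scene white [380 249] [0.611 0.153] [0.044 0.05 ] 11
scene white [327 243] [0.637 0.032] [0.021 0.051] 8
scene white [302 240] [ 0.645 -0.03 ] [0.021 0.052] 7
scene white [278 235] [ 0.647 -0.093] [0.039 0.052] 15
scene white [255 232] [ 0.658 -0.148] [0.036 0.063] 32
scene white [465 215] [0.451 0.344] [0.066 0.06 ] 5
scene white [224 138] [ 0.36  -0.379] [0.064 0.061] 57
scene red [276 246] [ 0.683 -0.081] [0.021 0.029] 7
scene red [457 238] [0.534 0.331] [0.038 0.057] 4
scene red [283 231] [ 0.636 -0.083] [0.014 0.018] 3
scene red [234 234] [ 0.681 -0.193] [0.079 0.025] 14
side yel [316 277] [ 0.388 -0.177] [0.052 0.03 ] 48
side yel [309 285] [ 0.38  -0.182] [0.071 0.033] 48
side yel [324 238] [ 0.487 -0.102] [0.094 0.054] 9
side blue [276 203] [0.481 0.065] [0.101 0.045] 
[... 185 characters left out ...]
1 -0.385] [0.135 0.062] 25
side white [382 220] [ 0.614 -0.169] [0.041 0.039] 6
side white [392 207] [ 0.66  -0.152] [0.028 0.053] 8
side white [370 196] [ 0.651 -0.09 ] [0.028 0.053] 6
side white [350 185] [ 0.643 -0.029] [0.028 0.054] 8
side white [331 176] [0.636 0.033] [0.028 0.053] 9
side white [312 166] [0.627 0.094] [0.027 0.054] 8
side white [295 157] [0.62  0.156] [0.028 0.053] 8
side white [282 148] [0.621 0.207] [0.047 0.019] 9
side white [218 134] [0.527 0.381] [0.112 0.062] 57
side red [360 216] [ 0.574 -0.128] [0.033 0.046] 25
side red [407 221] [ 0.646 -0.212] [0.101 0.036] 31
side red [366 207] [ 0.609 -0.116] [0.042 0.029] 10
side red [220 151] [0.479 0.299] [0.082 0.062] 60
```

>>> {"name": "move_arm", "arguments": {
  "moves": [
    {"x":-0.02,"y":-0.02,"z":-0.03,"rz":-0.02},
    {"x":-0.05,"y":-0.05,"z":-0.03,"rz":-0.05},
    {"x":-0.09,"y":-0.095,"z":-0.03,"rz":-0.08},
    {"x":-0.13,"y":-0.14,"z":-0.03,"rz":-0.11},
    {"x":-0.17,"y":-0.18,"z":-0.03,"rz":-0.14},
    {"x":-0.21,"y":-0.22,"z":-0.03,"rz":-0.17},
    {"x":-0.25,"y":-0.265,"z":-0.03,"rz":-0.2},
    {"x":-0.29,"y":-0.305,"z":-0.03,"rz":-0.23},
    {"x":-0.33,"y":-0.35,"z":-0.03,"rz":-0.26},
    {"x":-0.37,"y":-0.39,"z":-0.03,"rz":-0.29},
    {"x":-0.41,"y":-0.43,"z":-0.03,"rz":-0.32},
    {"x":-0.45,"y":-0.475,"z":-0.03,"rz":-0.35},
    {"x":-0.49,"y":-0.515,"z":-0.03,"rz":-0.37},
    {"x":-0.525,"y":-0.555,"z":-0.03,"rz":-0.39},
    {"x":-0.545,"y":-0.578,"z":-0.03,"rz":-0.39},
    {"x":-0.557,"y":-0.588,"z":-0.03,"rz":-0.39},
    {"x":-0.557,"y":-0.588,"z":-0.03,"rz":-0.39},
    {"x":-0.557,"y":-0.588,"z":-0.03,"rz":-0.39}
  ],
  "fingers": -1
}}

```text
validation failed for argument at $.mo...
```

Run:
```python
from h import *
s=observe(); im=viewer.read_camera("wrist"); cv2.imwrite("pics/w1.png",im); np.savez("w1.npz",tcp_rot=s["tcp_rot"],position=s["position"])
print(s["clock"],s["position"],s["tcp_rot"],s["width"],s["wrist_force"])
c=cam("wrist",s)
for nm,lo,hi,z in (("yel",(22,120,60),(35,255,255),.024),("white",(0,0,140),(180,60,255),.048),("red",(0,180,60),(6,255,255),.054)):
    for b in blobs(im,lo,hi,100):
        P=plane(c,b,z)[:,:2].astype(np.float32); (cx,cy),wh,a=cv2.minAreaRect(P)
        print(nm,b.mean(0).round().astype(int),np.round([cx,cy],4),np.round(wh,3),round(a,1))
```

```text
0.1 [0.17389634 0.65165465 0.22160448] [-7.12372452e-05  1.29998352e-01  9.91513826e-01 -8.69740582e-04] 0.0868329303870613 [-0.42460134  0.26109388  0.12195845]
```

View pics/w1.png

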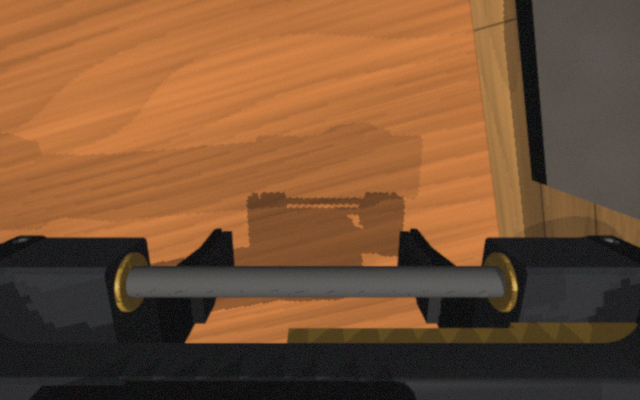

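The wrist view shows only counter and the open fingers (rows 230-340), and the move was refused. I'll test with a shorter call.

>>> {"name": "move_arm", "arguments": {
  "moves": [
    {"x":-0.02,"y":-0.02,"z":-0.03,"rz":-0.02},
    {"x":-0.05,"y":-0.05,"z":-0.03,"rz":-0.05}
  ],
  "fingers": -1
}}

```text
validation failed for argument at $.mo...
```

>>> {"name": "move_arm", "arguments": {
  "moves": [
    {"x":-0.02,"y":-0.02,"z":-0.03,"rx":0.0,"ry":0.0,"rz":-0.02},
    {"x":-0.05,"y":-0.05,"z":-0.03,"rx":0.0,"ry":0.0,"rz":-0.05}
  ],
  "fingers": -1
}}

```text
clock: 0.4
position: [0.209, 0.5924, 0.2544]
tcp_rot: [0.0, 0.103, 0.995, 0.002]
wrist_force: [0.3, 0.1, 0.2]
width: 0.0741
grip_force: 0.0
```

>>> {"name": "move_arm", "arguments": {
  "moves": [
    {"x":-0.04,"y":-0.04,"z":-0.01,"rx":0,"ry":0,"rz":-0.03},
    {"x":-0.08,"y":-0.082,"z":-0.01,"rx":0,"ry":0,"rz":-0.06},
    {"x":-0.12,"y":-0.123,"z":-0.01,"rx":0,"ry":0,"rz":-0.09},
    {"x":-0.16,"y":-0.164,"z":-0.01,"rx":0,"ry":0,"rz":-0.12},
    {"x":-0.2,"y":-0.205,"z":-0.01,"rx":0,"ry":0,"rz":-0.15},
    {"x":-0.24,"y":-0.246,"z":-0.01,"rx":0,"ry":0,"rz":-0.18},
    {"x":-0.28,"y":-0.287,"z":-0.01,"rx":0,"ry":0,"rz":-0.21},
    {"x":-0.32,"y":-0.328,"z":-0.01,"rx":0,"ry":0,"rz":-0.24},
    {"x":-0.36,"y":-0.369,"z":-0.01,"rx":0,"ry":0,"rz":-0.27},
    {"x":-0.4,"y":-0.41,"z":-0.01,"rx":0,"ry":0,"rz":-0.29},
    {"x":-0.44,"y":-0.451,"z":-0.01,"rx":0,"ry":0,"rz":-0.31},
    {"x":-0.48,"y":-0.49,"z":-0.01,"rx":0,"ry":0,"rz":-0.33},
    {"x":-0.51,"y":-0.525,"z":-0.01,"rx":0,"ry":0,"rz":-0.34},
    {"x":-0.538,"y":-0.551,"z":-0.01,"rx":0,"ry":0,"rz":-0.34},
    {"x":-0.538,"y":-0.551,"z":-0.01,"rx":0,"ry":0,"rz":-0.34},
    {"x":-0.538,"y":-0.551,"z":-0.01,"rx":0,"ry":0,"rz":-0.34}
  ],
  "fingers": -1
}}

```text
clock: 2.4
position: [0.6198, -0.0594, 0.262]
tcp_rot: [-0.001, -0.065, 0.998, 0.0]
wrist_force: [-0.6, 0.4, -0.1]
width: 0.0005
grip_force: 0.0
```

Run:
```python
from h import *
s=observe(); im=viewer.read_camera("wrist"); cv2.imwrite("pics/w2.png",im); np.savez("w2.npz",tcp_rot=s["tcp_rot"],position=s["position"])
print(s["clock"],s["position"],s["tcp_rot"],s["width"],s["wrist_force"])
c=cam("wrist",s)
for nm,lo,hi,z in (("yel",(22,120,60),(35,255,255),.024),("white",(0,0,140),(180,60,255),.048),("red",(0,180,60),(6,255,255),.054)):
    for b in blobs(im,lo,hi,100):
        P=plane(c,b,z)[:,:2].astype(np.float32); (cx,cy),wh,a=cv2.minAreaRect(P)
        print(nm,b.mean(0).round().astype(int),np.round([cx,cy],4),np.round(wh,3),round(a,1))
```

```text
2.4 [ 0.61981748 -0.05944755  0.2620147 ] [-5.53374162e-04 -6.49002255e-02  9.97891488e-01  4.82098092e-04] 0.0004961720766601638 [-0.62807474  0.39917234 -0.11949881]
yel [300  48] [ 0.494  -0.0921] [0.083 0.045] 9.3
white [445 193] [0.6291 0.0953] [0.021 0.053] 7.4
white [393 192] [0.6371 0.0337] [0.021 0.053] 7.4
white [339 192] [ 0.6444 -0.0275] [0.019 0.05 ] 7.4
white [541 194] [0.6168 0.2067] [0.049 0.02 ] 7.8
white [282 186] [ 0.6392 -0.0924] [0.071 0.051] 7.4
white [493 180] [0.6063 0.1521] [0.074 0.059] 9.6
white [236 176] [ 0.6447 -0.1534] [0.071 0.054] 7.4
white [  5 132] [ 0.6256 -0.4038] [0.016 0.055] 83.1
white [ 33 121] [ 0.6119 -0.3774] [0.063 0.048] 14.9
white [300  47] [ 0.4965 -0.0911] [0.072 0.036] 9.1
red [287 205] [ 0.6655 -0.0865] [0.006 0.026] 7.4
red [193 191] [ 0.6626 -0.1952] [0.057 0.024] 6.8
red [286 168] [ 0.623  -0.0923] [0.032 0.027] 7.4
```

View pics/w2.png

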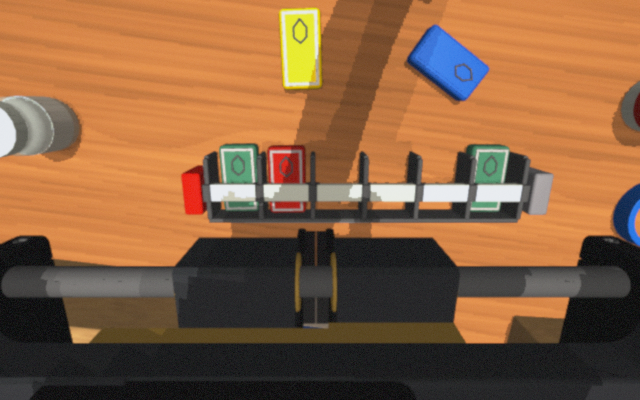

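The wrist view is clear. The red end is at (193,191), strips 4 and 3 are at (339,192) and (393,192), and the yellow tin is at (300,48). The tool is aligned with the rack. Next I'll go above the strip beside the red end.

>>> {"name": "move_arm", "arguments": {
  "moves": [
    {"x":-0.01,"y":-0.03,"z":0.02,"rx":0,"ry":0,"rz":0},
    {"x":-0.02,"y":-0.065,"z":0.05,"rx":0,"ry":0,"rz":0},
    {"x":-0.029,"y":-0.09,"z":0.085,"rx":0,"ry":0,"rz":0},
    {"x":-0.029,"y":-0.0965,"z":0.12,"rx":0,"ry":0,"rz":0},
    {"x":-0.029,"y":-0.0965,"z":0.155,"rx":0,"ry":0,"rz":0},
    {"x":-0.029,"y":-0.0965,"z":0.185,"rx":0,"ry":0,"rz":0},
    {"x":-0.029,"y":-0.0965,"z":0.2,"rx":0,"ry":0,"rz":0},
    {"x":-0.029,"y":-0.0965,"z":0.206,"rx":0,"ry":0,"rz":0},
    {"x":-0.029,"y":-0.0965,"z":0.206,"rx":0,"ry":0,"rz":0},
    {"x":-0.029,"y":-0.0965,"z":0.206,"rx":0,"ry":0,"rz":0}
  ],
  "fingers": -1
}}

```text
clock: 3.7
position: [0.6623, -0.1524, 0.0578]
tcp_rot: [0.001, -0.065, 0.998, -0.0]
wrist_force: [0.1, -0.1, 0.1]
width: -0.0
grip_force: 0.0
```

Run:
```python
from h import *
s=observe(); print(s["position"],s["wrist_force"],s["clock"])
a=viewer.read_camera("scene"); b=viewer.read_camera("side")
o=np.hstack([cv2.resize(a[190:290,190:290],(400,400)),cv2.resize(b[150:250,330:430],(400,400))]); cv2.imwrite("pics/z1.png",o)
```

```text
[ 0.66227582 -0.15243561  0.05781868] [ 0.12591669 -0.05672245  0.08141867] 3.7
```

View pics/z1.png

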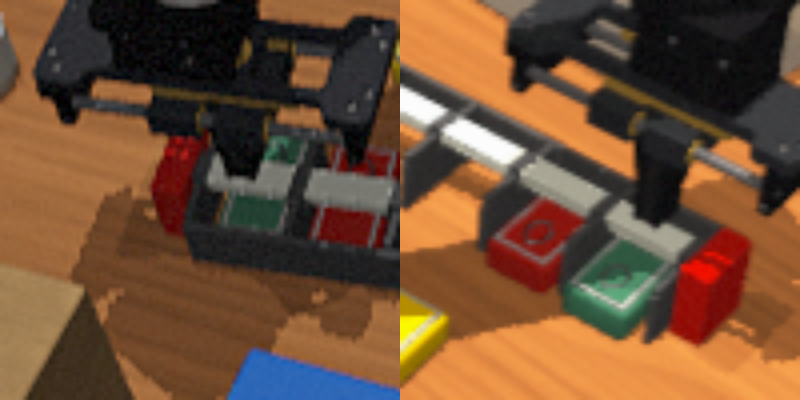

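The fingertip is over the middle of the strip next to the red end in both views. I'll lower it now.

>>> {"name": "move_arm", "arguments": {
  "moves": [
    {"x":0.001,"y":0,"z":0.003,"rx":0,"ry":0,"rz":0},
    {"x":0.001,"y":0,"z":0.006,"rx":0,"ry":0,"rz":0},
    {"x":0.001,"y":0,"z":0.008,"rx":0,"ry":0,"rz":0},
    {"x":0.001,"y":0,"z":0.009,"rx":0,"ry":0,"rz":0},
    {"x":0.001,"y":0,"z":0.0095,"rx":0,"ry":0,"rz":0},
    {"x":0.001,"y":0,"z":0.0095,"rx":0,"ry":0,"rz":0}
  ]
}}

```text
clock: 4.55
position: [0.6603, -0.1524, 0.0485]
tcp_rot: [-0.0, -0.065, 0.998, 0.0]
wrist_force: [-3.8, 1.2, 8.3]
width: 0.0001
grip_force: 4.6
```

>>> {"name": "move_arm", "arguments": {
  "moves": [
    {"x":0,"y":0.004,"z":0,"rx":0,"ry":0,"rz":0},
    {"x":0,"y":0.008,"z":0,"rx":0,"ry":0,"rz":0},
    {"x":0,"y":0.012,"z":0,"rx":0,"ry":0,"rz":0},
    {"x":0,"y":0.016,"z":0,"rx":0,"ry":0,"rz":0},
    {"x":0,"y":0.02,"z":0,"rx":0,"ry":0,"rz":0},
    {"x":0,"y":0.024,"z":0,"rx":0,"ry":0,"rz":0},
    {"x":0,"y":0.028,"z":0,"rx":0,"ry":0,"rz":0},
    {"x":0,"y":0.032,"z":0,"rx":0,"ry":0,"rz":0}
  ]
}}

```text
clock: 5.55
position: [0.6582, -0.1272, 0.0493]
tcp_rot: [0.003, -0.063, 0.998, -0.004]
wrist_force: [0.0, -11.0, 10.2]
width: 0.0003
grip_force: 6.3
```

>>> {"name": "move_arm", "arguments": {
  "moves": [
    {"x":0,"y":0.004,"z":0,"rx":0,"ry":0,"rz":0},
    {"x":0,"y":0.008,"z":0,"rx":0,"ry":0,"rz":0},
    {"x":0,"y":0.012,"z":0,"rx":0,"ry":0,"rz":0},
    {"x":0,"y":0.016,"z":0,"rx":0,"ry":0,"rz":0},
    {"x":0,"y":0.02,"z":0,"rx":0,"ry":0,"rz":0},
    {"x":0,"y":0.024,"z":0,"rx":0,"ry":0,"rz":0},
    {"x":0,"y":0.028,"z":0,"rx":0,"ry":0,"rz":0},
    {"x":0,"y":0.032,"z":0,"rx":0,"ry":0,"rz":0},
    {"x":0,"y":0.032,"z":0,"rx":0,"ry":0,"rz":0}
  ]
}}

```text
clock: 6.68
position: [0.6535, -0.0909, 0.0485]
tcp_rot: [0.002, -0.064, 0.998, -0.001]
wrist_force: [0.1, -3.0, 6.9]
width: 0.0001
grip_force: 3.4
```

>>> {"name": "move_arm", "arguments": {
  "moves": [
    {"x":0,"y":0.004,"z":0,"rx":0,"ry":0,"rz":0},
    {"x":0,"y":0.008,"z":0,"rx":0,"ry":0,"rz":0},
    {"x":0,"y":0.012,"z":0,"rx":0,"ry":0,"rz":0},
    {"x":0,"y":0.016,"z":0,"rx":0,"ry":0,"rz":0},
    {"x":0,"y":0.02,"z":0,"rx":0,"ry":0,"rz":0},
    {"x":0,"y":0.024,"z":0,"rx":0,"ry":0,"rz":0},
    {"x":0,"y":0.028,"z":0,"rx":0,"ry":0,"rz":0},
    {"x":0,"y":0.032,"z":0,"rx":0,"ry":0,"rz":0},
    {"x":0,"y":0.036,"z":0,"rx":0,"ry":0,"rz":0},
    {"x":0,"y":0.04,"z":0,"rx":0,"ry":0,"rz":0},
    {"x":0,"y":0.044,"z":0,"rx":0,"ry":0,"rz":0},
    {"x":0,"y":0.048,"z":0,"rx":0,"ry":0,"rz":0},
    {"x":0,"y":0.052,"z":0,"rx":0,"ry":0,"rz":0},
    {"x":0,"y":0.056,"z":0,"rx":0,"ry":0,"rz":0},
    {"x":0,"y":0.06,"z":0,"rx":0,"ry":0,"rz":0},
    {"x":0,"y":0.062,"z":0,"rx":0,"ry":0,"rz":0},
    {"x":0,"y":0.062,"z":0,"rx":0,"ry":0,"rz":0}
  ]
}}

```text
clock: 8.8
position: [0.6457, -0.0298, 0.0485]
tcp_rot: [0.002, -0.064, 0.998, -0.001]
wrist_force: [0.5, -3.8, 7.7]
width: 0.0005
grip_force: 3.7
```

The tip is resting on the third strip and all the rail steps are done. I'll lift off, open a little and come down straddling the yellow tin so I can nudge it sideways.

>>> {"name": "move_arm", "arguments": {
  "moves": [
    {"x":0,"y":0,"z":-0.015,"rx":0,"ry":0,"rz":0},
    {"x":0,"y":0,"z":-0.04,"rx":0,"ry":0,"rz":0},
    {"x":0.03,"y":-0.008,"z":-0.05,"rx":0,"ry":0,"rz":0},
    {"x":0.07,"y":-0.02,"z":-0.05,"rx":0,"ry":0,"rz":0},
    {"x":0.11,"y":-0.031,"z":-0.05,"rx":0,"ry":0,"rz":0},
    {"x":0.145,"y":-0.04,"z":-0.05,"rx":0,"ry":0,"rz":0},
    {"x":0.158,"y":-0.043,"z":-0.05,"rx":0,"ry":0,"rz":0},
    {"x":0.158,"y":-0.043,"z":-0.05,"rx":0,"ry":0,"rz":0},
    {"x":0.158,"y":-0.043,"z":-0.05,"rx":0,"ry":0,"rz":0},
    {"x":0.158,"y":-0.043,"z":-0.05,"rx":0,"ry":0,"rz":0}
  ],
  "fingers": 0.42
}}

```text
clock: 10.05
position: [0.4943, -0.0898, 0.097]
tcp_rot: [0.0, -0.065, 0.998, -0.0]
wrist_force: [0.1, -0.5, -0.6]
width: 0.0618
grip_force: 0.0
```

Run:
```python
from h import *
s=observe(); print(s["position"],s["tcp_rot"],s["width"],s["clock"])
out=[]
for n in ("scene","side"):
    im=viewer.read_camera(n); c=cam(n)
    u,v=proj(c,[0.5,-0.09,0.03])[0].astype(int); out.append(cv2.resize(im[v-60:v+60,u-60:u+60],(400,400)))
cv2.imwrite("pics/z2.png",np.hstack(out))
```

```text
[ 0.49427993 -0.08984002  0.09696554] [ 3.13411991e-04 -6.52797362e-02  9.97866954e-01 -2.74110492e-05] 0.06177200050371265 10.05
```

View pics/z2.png

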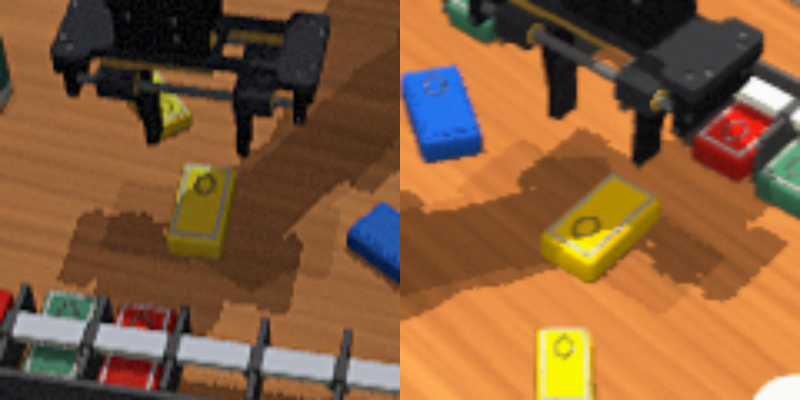

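The open fingers straddle the tin with clearance on both sides. I'll descend, narrow to about 50 mm, then push it sideways.

>>> {"name": "move_arm", "arguments": {
  "moves": [
    {"x":0,"y":-0.002,"z":0.02,"rx":0,"ry":0,"rz":0},
    {"x":0,"y":-0.002,"z":0.04,"rx":0,"ry":0,"rz":0},
    {"x":0,"y":-0.002,"z":0.06,"rx":0,"ry":0,"rz":0},
    {"x":0,"y":-0.002,"z":0.075,"rx":0,"ry":0,"rz":0},
    {"x":0,"y":-0.002,"z":0.085,"rx":0,"ry":0,"rz":0},
    {"x":0,"y":-0.002,"z":0.088,"rx":0,"ry":0,"rz":0},
    {"x":0,"y":-0.002,"z":0.088,"rx":0,"ry":0,"rz":0}
  ],
  "fingers": 0.42
}}

```text
clock: 11.02
position: [0.4935, -0.0926, 0.0092]
tcp_rot: [0.0, -0.065, 0.998, -0.0]
wrist_force: [-0.3, -0.3, 0.7]
width: 0.0614
grip_force: 0.0
```

>>> {"name": "move_arm", "arguments": {
  "moves": [
    {"x":0,"y":0,"z":0,"rx":0,"ry":0,"rz":0},
    {"x":0,"y":0,"z":0,"rx":0,"ry":0,"rz":0},
    {"x":0,"y":0,"z":0,"rx":0,"ry":0,"rz":0}
  ],
  "fingers": 0.15,
  "newtons": 3
}}

```text
clock: 11.4
position: [0.4935, -0.0925, 0.0093]
tcp_rot: [0.0, -0.065, 0.998, 0.0]
wrist_force: [-0.2, 0.4, 0.3]
width: 0.0509
grip_force: 0.0
```

>>> {"name": "move_arm", "arguments": {
  "moves": [
    {"x":0,"y":0.004,"z":0,"rx":0,"ry":0,"rz":0},
    {"x":0,"y":0.008,"z":0,"rx":0,"ry":0,"rz":0},
    {"x":0,"y":0.012,"z":0,"rx":0,"ry":0,"rz":0},
    {"x":0,"y":0.016,"z":0,"rx":0,"ry":0,"rz":0},
    {"x":0,"y":0.02,"z":0,"rx":0,"ry":0,"rz":0},
    {"x":0,"y":0.024,"z":0,"rx":0,"ry":0,"rz":0},
    {"x":0,"y":0.028,"z":0,"rx":0,"ry":0,"rz":0},
    {"x":0,"y":0.032,"z":0,"rx":0,"ry":0,"rz":0},
    {"x":0,"y":0.036,"z":0,"rx":0,"ry":0,"rz":0},
    {"x":0,"y":0.04,"z":0,"rx":0,"ry":0,"rz":0},
    {"x":0,"y":0.044,"z":0,"rx":0,"ry":0,"rz":0},
    {"x":0,"y":0.046,"z":0,"rx":0,"ry":0,"rz":0},
    {"x":0,"y":0.046,"z":0,"rx":0,"ry":0,"rz":0}
  ]
}}

```text
clock: 13.02
position: [0.4872, -0.0462, 0.0089]
tcp_rot: [-0.0, -0.065, 0.998, 0.0]
wrist_force: [1.9, -0.1, 0.2]
width: 0.0499
grip_force: 0.3
```

>>> {"name": "move_arm", "arguments": {
  "moves": [
    {"x":0,"y":0,"z":0,"rx":0,"ry":0,"rz":0},
    {"x":0,"y":0,"z":0,"rx":0,"ry":0,"rz":0},
    {"x":0,"y":0,"z":-0.02,"rx":0,"ry":0,"rz":0},
    {"x":0,"y":0,"z":-0.05,"rx":0,"ry":0,"rz":0},
    {"x":0,"y":0,"z":-0.09,"rx":0,"ry":0,"rz":0},
    {"x":-0.03,"y":0,"z":-0.13,"rx":0,"ry":0,"rz":0},
    {"x":-0.07,"y":0,"z":-0.17,"rx":0,"ry":0,"rz":0},
    {"x":-0.1,"y":0,"z":-0.2,"rx":0,"ry":0,"rz":0},
    {"x":-0.12,"y":0,"z":-0.22,"rx":0,"ry":0,"rz":0},
    {"x":-0.12,"y":0,"z":-0.22,"rx":0,"ry":0,"rz":0},
    {"x":-0.12,"y":0,"z":-0.22,"rx":0,"ry":0,"rz":0}
  ],
  "fingers": 0.42
}}

```text
clock: 14.4
position: [0.6046, -0.0316, 0.2276]
tcp_rot: [-0.002, -0.064, 0.998, 0.0]
wrist_force: [0.4, -0.5, 0.7]
width: 0.0619
grip_force: 0.0
```

```bash
cat > look.py <<'E'
from h import *
import sys
s=observe(); im=viewer.read_camera("wrist"); cv2.imwrite(f"pics/{sys.argv[1]}.png",im)
print(s["clock"],s["position"],s["tcp_rot"],s["width"])
c=cam("wrist",s)
for nm,lo,hi,z in (("yel",(22,120,60),(35,255,255),.024),("white",(0,0,120),(180,60,255),.048)):
    for b in blobs(im,lo,hi,200):
        P=plane(c,b,z)[:,:2].astype(np.float32); (cx,cy),wh,a=cv2.minAreaRect(P)
        r=np.array([cx-.631,cy-.001]); print(nm,b.mean(0).round().astype(int),np.round([cx,cy],4),"rack",np.round([r@[.9917,.1288],r@[-.1288,.9917]],4),np.round(wh,3),round(a,1))
E
python3 look.py w3
```

```text
14.4 [ 0.6046355  -0.03157181  0.22756156] [-1.63939966e-03 -6.43342662e-02  9.97927038e-01  2.05078859e-04] 0.0619477550404593
yel [314  56] [ 0.4885 -0.0477] rack [-0.1476 -0.03  ] [0.082 0.045] 7.4
white [320 321] [ 7.763e-01 -6.000e-04] rack [ 0.1439 -0.0203] [0.021 0.149] 7.3
white [314 212] [ 0.6452 -0.0284] rack [ 0.0103 -0.031 ] [0.02  0.051] 8.3
white [256 215] [ 0.6582 -0.0895] rack [ 0.0153 -0.0932] [0.03  0.053] 7.3
white [372 212] [0.6365 0.0342] rack [0.0098 0.0322] [0.022 0.053] 5.9
white [429 211] [0.6286 0.0953] rack [0.0098 0.0938] [0.023 0.054] 7.3
white [532 213] [0.6164 0.206 ] rack [0.0119 0.2052] [0.049 0.021] 7.4
white [479 198] [0.605  0.1522] rack [-0.0063  0.1533] [0.074 0.059] 8.4
white [203 192] [ 0.6445 -0.1525] rack [-0.0064 -0.154 ] [0.073 0.057] 7.3
white [  9 123] [ 0.5903 -0.3414] rack [-0.0845 -0.3343] [0.021 0.021] 83.1
white [314  55] [ 0.4907 -0.0476] rack [-0.1454 -0.0302] [0.07  0.035] 7.5
```

View pics/w3.png

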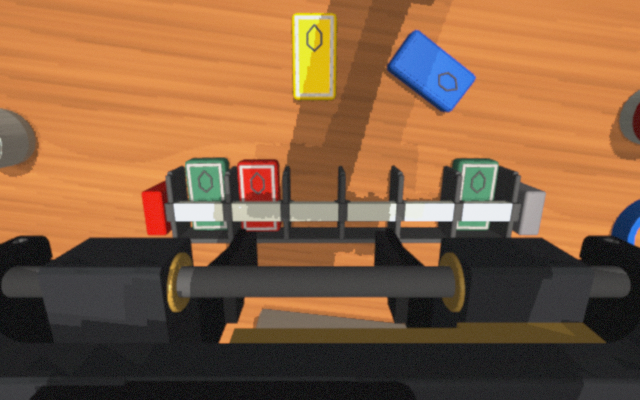

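The tin is now at rack (−0.148, −0.030), centred on gap 4 and parallel to it. I'll go behind it with the fingers slightly open for a wide, flat push.

>>> {"name": "move_arm", "arguments": {
  "moves": [
    {"x":0.02,"y":0,"z":0,"rx":0,"ry":0,"rz":0},
    {"x":0.06,"y":0,"z":0.01,"rx":0,"ry":0,"rz":0},
    {"x":0.1,"y":-0.001,"z":0.03,"rx":0,"ry":0,"rz":0},
    {"x":0.14,"y":-0.002,"z":0.06,"rx":0,"ry":0,"rz":0},
    {"x":0.165,"y":-0.002,"z":0.09,"rx":0,"ry":0,"rz":0},
    {"x":0.176,"y":-0.002,"z":0.12,"rx":0,"ry":0,"rz":0},
    {"x":0.177,"y":-0.002,"z":0.14,"rx":0,"ry":0,"rz":0},
    {"x":0.177,"y":-0.002,"z":0.15,"rx":0,"ry":0,"rz":0},
    {"x":0.177,"y":-0.002,"z":0.15,"rx":0,"ry":0,"rz":0}
  ],
  "fingers": -0.72
}}

```text
clock: 15.58
position: [0.4303, -0.0562, 0.0785]
tcp_rot: [-0.001, -0.064, 0.998, 0.0]
wrist_force: [0.5, 0.2, -0.7]
width: 0.0122
grip_force: 0.0
```

>>> {"name": "move_arm", "arguments": {
  "moves": [
    {"x":0,"y":0,"z":0.015,"rx":0,"ry":0,"rz":0},
    {"x":0,"y":0,"z":0.035,"rx":0,"ry":0,"rz":0},
    {"x":0,"y":0,"z":0.055,"rx":0,"ry":0,"rz":0},
    {"x":0,"y":0,"z":0.067,"rx":0,"ry":0,"rz":0},
    {"x":0,"y":0,"z":0.067,"rx":0,"ry":0,"rz":0}
  ]
}}

```text
clock: 16.2
position: [0.431, -0.0562, 0.0118]
tcp_rot: [-0.0, -0.065, 0.998, 0.0]
wrist_force: [-0.1, 1.7, 0.5]
width: 0.0121
grip_force: 0.0
```

>>> {"name": "move_arm", "arguments": {
  "moves": [
    {"x":-0.005,"y":0,"z":0,"rx":0,"ry":0,"rz":0},
    {"x":-0.01,"y":0,"z":0,"rx":0,"ry":0,"rz":0},
    {"x":-0.015,"y":0,"z":0,"rx":0,"ry":0,"rz":0},
    {"x":-0.02,"y":0,"z":0,"rx":0,"ry":0,"rz":0},
    {"x":-0.025,"y":0,"z":0,"rx":0,"ry":0,"rz":0},
    {"x":-0.03,"y":0,"z":0,"rx":0,"ry":0,"rz":0},
    {"x":-0.035,"y":0,"z":0,"rx":0,"ry":0,"rz":0},
    {"x":-0.04,"y":0,"z":0,"rx":0,"ry":0,"rz":0},
    {"x":-0.045,"y":0,"z":0,"rx":0,"ry":0,"rz":0},
    {"x":-0.05,"y":0,"z":0,"rx":0,"ry":0,"rz":0},
    {"x":-0.055,"y":0,"z":0,"rx":0,"ry":0,"rz":0},
    {"x":-0.06,"y":0,"z":0,"rx":0,"ry":0,"rz":0},
    {"x":-0.065,"y":0,"z":0,"rx":0,"ry":0,"rz":0},
    {"x":-0.068,"y":0,"z":0,"rx":0,"ry":0,"rz":0},
    {"x":-0.07,"y":0,"z":0,"rx":0,"ry":0,"rz":0},
    {"x":-0.07,"y":0,"z":0,"rx":0,"ry":0,"rz":0}
  ]
}}

```text
clock: 18.2
position: [0.5009, -0.0471, 0.012]
tcp_rot: [0.0, -0.065, 0.998, -0.0]
wrist_force: [-0.5, 0.7, -0.1]
width: 0.0119
grip_force: 0.3
```

Run:
```python
from h import *
s=observe(); print(s["position"],s["tcp_rot"],s["wrist_force"],s["clock"])
out=[]
for n in ("scene","side"):
    im=viewer.read_camera(n); c=cam(n); cv2.imwrite(f"pics/{n}4.png",im)
    u,v=proj(c,[0.58,-0.04,0.03])[0].astype(int); out.append(cv2.resize(im[v-60:v+60,u-60:u+60],(400,400)))
    for b in blobs(im,(22,120,60),(35,255,255)):
        (cx,cy),wh,a=cv2.minAreaRect(plane(c,b,.024)[:,:2].astype(np.float32)); print(n,round(cx,3),round(cy,3),np.round(wh,3),round(a))
cv2.imwrite("pics/z4.png",np.hstack(out))
```

```text
[ 0.50088784 -0.04713068  0.0120209 ] [ 3.21958247e-04 -6.45921276e-02  9.97911696e-01 -1.78928042e-05] [-0.45804231  0.67002314 -0.14544679] 18.2
scene 0.562 -0.038 [0.093 0.046] 8
scene 0.551 -0.041 [0.071 0.031] 8
scene 0.38 -0.188 [0.024 0.034] 33
scene -0.879 0.522 [0.057 0.185] 81
scene -0.866 0.428 [0.173 0.059] 9
side 0.388 -0.177 [0.052 0.03 ] 48
side 0.38 -0.182 [0.071 0.033] 48
side 0.518 -0.07 [0.033 0.021] 13
```

View pics/z4.png

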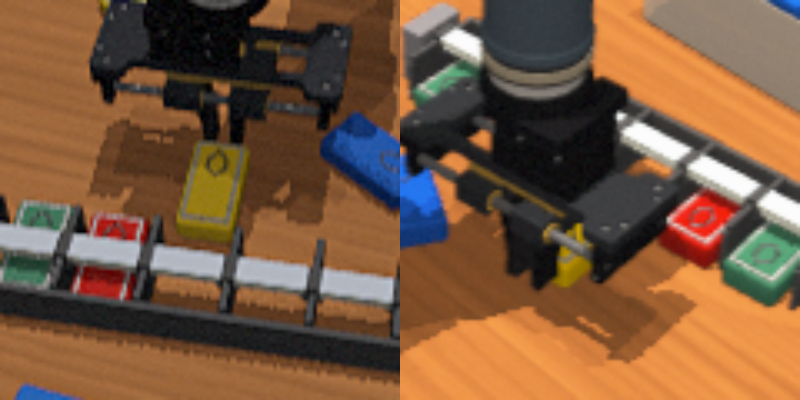

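The tin is square in front of the third gap: in the scene crop its lower end at (203,225) points at the strip at (190,262). I'll push on into the gap.

>>> {"name": "move_arm", "arguments": {
  "moves": [
    {"x":-0.005,"y":0,"z":0,"rx":0,"ry":0,"rz":0},
    {"x":-0.01,"y":0,"z":0,"rx":0,"ry":0,"rz":0},
    {"x":-0.015,"y":0,"z":0,"rx":0,"ry":0,"rz":0},
    {"x":-0.02,"y":0,"z":0,"rx":0,"ry":0,"rz":0},
    {"x":-0.025,"y":0,"z":0,"rx":0,"ry":0,"rz":0},
    {"x":-0.03,"y":0,"z":0,"rx":0,"ry":0,"rz":0},
    {"x":-0.035,"y":0,"z":0,"rx":0,"ry":0,"rz":0},
    {"x":-0.04,"y":0,"z":0,"rx":0,"ry":0,"rz":0},
    {"x":-0.045,"y":0,"z":0,"rx":0,"ry":0,"rz":0},
    {"x":-0.05,"y":0,"z":0,"rx":0,"ry":0,"rz":0},
    {"x":-0.055,"y":0,"z":0,"rx":0,"ry":0,"rz":0},
    {"x":-0.06,"y":0,"z":0,"rx":0,"ry":0,"rz":0},
    {"x":-0.065,"y":0,"z":0,"rx":0,"ry":0,"rz":0},
    {"x":-0.07,"y":0,"z":0,"rx":0,"ry":0,"rz":0},
    {"x":-0.074,"y":0,"z":0,"rx":0,"ry":0,"rz":0},
    {"x":-0.077,"y":0,"z":0,"rx":0,"ry":0,"rz":0},
    {"x":-0.078,"y":0,"z":0,"rx":0,"ry":0,"rz":0}
  ]
}}

```text
clock: 20.42
position: [0.5781, -0.0371, 0.012]
tcp_rot: [0.0, -0.065, 0.998, 0.0]
wrist_force: [-2.6, -0.7, 2.5]
width: 0.0121
grip_force: 1.3
```

>>> {"name": "move_arm", "arguments": {
  "moves": [
    {"x":-0.0015,"y":0,"z":0,"rx":0,"ry":0,"rz":0},
    {"x":-0.003,"y":0,"z":0,"rx":0,"ry":0,"rz":0},
    {"x":-0.0045,"y":0,"z":0,"rx":0,"ry":0,"rz":0},
    {"x":-0.006,"y":0,"z":0,"rx":0,"ry":0,"rz":0},
    {"x":-0.006,"y":0,"z":0,"rx":0,"ry":0,"rz":0}
  ]
}}

```text
clock: 21.05
position: [0.5843, -0.0363, 0.012]
tcp_rot: [0.0, -0.065, 0.998, -0.0]
wrist_force: [0.1, 0.2, -1.2]
width: 0.0119
grip_force: 0.2
```

>>> {"name": "move_arm", "arguments": {
  "moves": [
    {"x":-0.001,"y":0,"z":0,"rx":0,"ry":0,"rz":0},
    {"x":-0.002,"y":0,"z":0,"rx":0,"ry":0,"rz":0},
    {"x":-0.003,"y":0,"z":0,"rx":0,"ry":0,"rz":0},
    {"x":-0.003,"y":0,"z":0,"rx":0,"ry":0,"rz":0}
  ]
}}

```text
clock: 21.55
position: [0.5843, -0.0362, 0.0118]
tcp_rot: [-0.003, -0.064, 0.998, 0.0]
wrist_force: [-6.9, -0.1, 4.7]
width: 0.0118
grip_force: 3.5
```

Forward motion has stopped and the force is up to 7 N, so the tin is at the back stop. I'll back off, lift clear and check.

>>> {"name": "move_arm", "arguments": {
  "moves": [
    {"x":0.005,"y":0,"z":0,"rx":0,"ry":0,"rz":0},
    {"x":0.015,"y":0,"z":0,"rx":0,"ry":0,"rz":0},
    {"x":0.03,"y":0,"z":0,"rx":0,"ry":0,"rz":0},
    {"x":0.04,"y":0,"z":-0.02,"rx":0,"ry":0,"rz":0},
    {"x":0.04,"y":0,"z":-0.05,"rx":0,"ry":0,"rz":0},
    {"x":0.04,"y":0,"z":-0.09,"rx":0,"ry":0,"rz":0},
    {"x":0.02,"y":0,"z":-0.13,"rx":0,"ry":0,"rz":0},
    {"x":0,"y":0,"z":-0.17,"rx":0,"ry":0,"rz":0},
    {"x":-0.02,"y":0,"z":-0.2,"rx":0,"ry":0,"rz":0},
    {"x":-0.03,"y":0,"z":-0.22,"rx":0,"ry":0,"rz":0},
    {"x":-0.03,"y":0,"z":-0.22,"rx":0,"ry":0,"rz":0},
    {"x":-0.03,"y":0,"z":-0.22,"rx":0,"ry":0,"rz":0}
  ]
}}

```text
clock: 23.05
position: [0.615, -0.0322, 0.2307]
tcp_rot: [-0.001, -0.064, 0.998, 0.0]
wrist_force: [-0.3, -0.6, -0.0]
width: 0.0117
grip_force: 0.0
```

```bash
python3 look.py w5
```

```text
23.05 [ 0.61504687 -0.03224978  0.23070907] [-1.19484256e-03 -6.43694691e-02  9.97925396e-01  2.17711050e-04] 0.011666486339019807
yel [316 175] [ 0.6214 -0.0305] rack [-0.0136 -0.03  ] [0.037 0.032] 7.4
yel [316 166] [ 0.6164 -0.0311] rack [-0.0186 -0.03  ] [0.045 0.045] 7.4
white [312 318] [ 0.7878 -0.0163] rack [ 0.1533 -0.0374] [0.028 0.051] 7.3
white [ 98 285] [ 0.7791 -0.2651] rack [ 0.1126 -0.2829] [0.018 0.102] 7.3
white [431 201] [0.6292 0.0953] rack [0.0104 0.0938] [0.021 0.054] 7.3
white [373 201] [0.6371 0.0341] rack [0.0103 0.032 ] [0.021 0.053] 7.3
white [534 202] [0.6159 0.206 ] rack [0.0114 0.2052] [0.05  0.021] 7.4
white [316 194] [ 0.6316 -0.0298] rack [-0.0034 -0.0306] [0.07  0.051] 7.3
white [258 189] [ 0.6385 -0.092 ] rack [-0.0045 -0.0932] [0.069 0.053] 7.4
white [481 188] [0.6063 0.1524] rack [-0.005   0.1533] [0.073 0.059] 8.2
white [204 187] [ 0.6447 -0.1524] rack [-0.0062 -0.1539] [0.073 0.057] 7.3
white [  7 123] [ 0.6076 -0.3436] rack [-0.0676 -0.3387] [0.024 0.054] 83.1
```

View pics/w5.png

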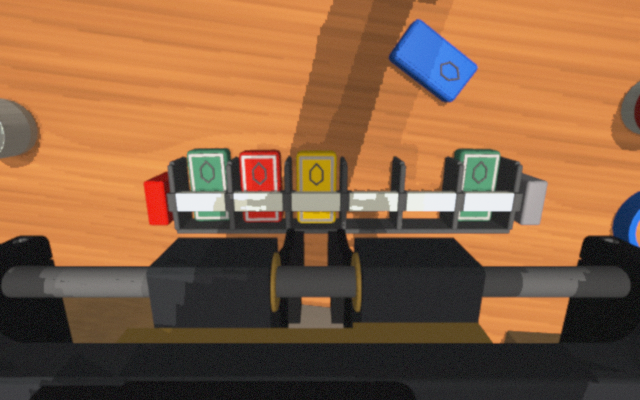

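The yellow tin sits square in the third gap. Its front edge is at rack x ≈ −41 mm, which matches fully home, and the other tins are unmoved. I'll hand the job in.

```bash
python3 -c "
from workcell import workorder
print(workorder.hand_in())"
```

```text
the job is handed in; nothing more can be done
None
```

I slid the fingertip from the strip by the red end over two divider heads to the third strip, pushed the yellow tin home in that third gap and moved clear; the job is handed in at about 23 s, but the hand-in returned no verdict.

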